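Clamp a power strip in its desk bracket with a torque-limited knob

TASK

Slide the white power strip, plain end first (the orange switch stays outside), into the grey metal desk bracket until it sits fully home against the back stop, without ramming it. Then turn the bracket's red ratchet knob clockwise until it reaches its set torque and slips, so that the white line on the knob clearly moves past the yellow line on the collar (by 20 degrees or more); stop there, before it has slipped a quarter turn, and let go, leaving the strip clamped home and the other things where they are.

Things in the scene. Friction and masses are not known exactly. Their poses are not given: they have to be found in the camera images.
- strip: White power strip lying on the desk, 54 mm wide (50 mm wide above z = 22 mm), 42 mm high, 0.3 to 0.45 kg; origin on its underside, z up. Its length runs along its own y: plain end face at y = +135 mm; the end with the orange rocker switch (top 47 mm) at y = -114 mm, cord stub to -134 mm. Grip it across its width (its x), anywhere along its length.
- strip_end (a point): Middle of the lower edge of the strip's plain end face (strip frame 0, +135, 0 mm): the end that goes into the bracket.
- clamp: Grey metal bracket fixed to the desk; origin on the desk under the knob's axis, z up. The strip enters along its +x, lying on the desk, between cheeks with inner faces at y = +-31 mm. A bridge (x = -32 to +40 mm, top z = 82 mm) spans them. Under it a flat foot, 40 x 46 mm, stands an unknown 2.5 to 6.5 mm above the strip's top and sinks 2.5 mm per radian that the collar turns clockwise.
- mouth (a point): Middle of the bracket's mouth, on the desk (bracket frame x = -57 mm): here the flared lips, 44 mm high, begin, about 86 mm apart; they narrow to the cheeks' 62 mm at x = -32 mm.
- stop: Back stop of the bracket, an upright plate; origin on the desk at the middle of its front face (bracket frame x = +30 mm), which the strip's plain end face must touch. The strip must not press on it with more than 40 N.
- collar: Black collar under the knob, radius 30 mm, 7 mm thick, on the clamp screw; origin on the knob's axis at its underside, 84 mm above the desk, z up. Its own +x points to the yellow line on its top. It turns with the knob (about 0.20 N m) until the foot presses on the strip. Neither collar nor knob rises or sinks.
- knob: Red ribbed round knob, 42 mm across, 36 mm tall, on the collar's axis; origin at the middle of its underside, 94 mm above the desk; its own +x points to its white line. Grip at any yaw. Clockwise from above (negative about z) tightens. It turns the collar until, after 1 to 3 rad from the start, the torque reaches 0.50 N m; it then slips on the collar and the torque stays at that value.
- knob_mark (a point): Outer end of the white line on top of the knob, 20 mm from the axis, 130 mm above the desk. At the start it stands over the yellow line (collar frame +x); once the knob slips it moves on clockwise past it.
- mouse: Black computer mouse, 100 x 56 x 37 mm, loose bystander; origin on its underside.
- glue_stick: White and red glue stick standing upright, 28 mm across, 92 mm tall, loose bystander; origin on its underside.
- clip_box: Clear open box of paper clips, 50 x 70 x 22 mm, loose bystander; origin on its underside.

How it is judged:
By the outcome, as a careful person would: the job done as asked, in the order asked, and still so for the second after the job is handed in, with the robot touching nothing.
It also fails if it takes over 72 s, if anything falls off the work surface, if the arm or the gripper's body presses on something with over 40 N, if the wrist force passes 120 N, or if a joint passes its speed limit or range.

ROBOT

A 6-joint arm with a two-finger parallel gripper is mounted at the origin on a cart in front of the work surface, level with it; the furniture and walls round the work are solid. World frame = base frame: x ahead of the robot, y to its left, z up, the work surface at z = 0. Lengths are in mm, angles in rad, forces in N, time in s.
With the tool pointing down it reaches from about 350 to 775 mm from the base axis. Payload 7.3 kg.
Tool frame: the origin (TCP) lies at the very end of the fingers, on their centre line; the grasp point (between the pads) lies 19 mm behind it; z points along the fingers, y is the line along which they close (so a half turn about z gives the same grasp; the last joint's range is limited). The gripper opens to 92 mm and grips with 3 to 60 N. Pads are 19 mm wide; open, the fingers measure 130 mm over their backs; the gripper's body (75 mm by 190 mm) begins 47 mm behind the grasp point.
Start: joints at [1.181, 0.342, 1.524, -0, 1.275, -0.146], TCP at [126.715, 509.498, 226.741] pointing down, gripper open.
Joint ranges: [-2.53, 2.53], [-0.77, 2.02], [0.04, 2.7], [-1, 4.14], [0.28, 2.66], [-3.11, 3.11]. Speed limits (rad/s): [2.57, 2.57, 3.14, 3.14, 3.14, 3.14].

INTERFACE

Orientations are given as [roll, pitch, yaw] about the fixed x, y, z axes, in that order (R = Rz(yaw) Ry(pitch) Rx(roll)).
In Python, from plant import bot gives the robot as it stands.
- The arm moves only by the tool apply_moves, never from a script. Its argument "motion" is text: rows parted by semicolons, each of 4 numbers parted by spaces: the shift along the tool's x, y, z in m, then the turn about the tool's z in degrees. A call has 1 to 8 rows; each row shifts and turns the commanded pose from where the row before left it, along the tool's axes as they then stand; what a row does not reach is not made up. A row lasts 1/8 s, in which the tool goes at most 62.5 mm and 10.7 degrees, less where a joint would pass 70% of its speed; a pose out of reach is approached as far as the arm can. A call with a gripper value outside its range is refused whole. "fingers" is the opening, from -1 (shut) to 1 (fully open), set as the call begins (left out, the last holds). The fingers move at their own pace and stop on an object; the grip force is fixed at half the most. Time passes only in rows, so rows that do not move let the fingers close. It gives the time, the measured TCP pose, the force, the opening and the grip force at its end, in the units of the state.
- bot.get_obs(): the state, without advancing time (a new reading comes with each control period).
- bot.capture(name): name is "scene" or "side" or "wrist"; returns a dict with "img" (400x640x3 uint8, blue, green, red), "range_z" (400x640 float32, mm along the optical axis (not along the pixel's ray), 0 where there is no reading), "fx", "fy", "cx", "cy" (pixels), "world_from_camera" (4x4, takes a point from camera to world coordinates); the wrist camera has in their place "mount" (4x4, takes a point from camera to tool coordinates, whose origin is the TCP and whose axes are the flange's). Camera axes: x right, y down, z forward; pixel columns grow to the right and rows downward; lengths in mm; the calibration is good to about 2 mm. A picture is of the moment at which its call begins: read the wrist's pose just before it.
- bot.close_job(): hands the job in; it is judged then, once.
Trained networks look in a picture, given as the dict that the camera call returned (one of the last four; its "shot" number tells which), for a name from the list of things; names that differ only in an ending like _2 or _b are one class to them, and where a whole thing is asked for, a point or a joint stands for the part that bears it (a point fixed in the world has none). Each returns a list of dicts, best first, with "p" (0 to 1); they miss things now and then, are a little off and sometimes report something else, mostly with a low value. They report only what shows in the picture. A call takes as long as a camera call.
- bot.cut_out(picture, thing): "pixels" (400x640 bool, what is visible of it) and "point" ([column, row] in pixels, amid what is visible of it).
The state is a dict: "time": time; "joint_positions": joint angles; "dq": joint speeds; "tau": joint torques, N m; "tool_pos": TCP position; "tcp_rot": TCP orientation; "contact_force": force on the tool from outside, world axes, zero at the start; "moment": the same for the moment, N m; "grip_width": finger opening in mm; "finger_force": force on a finger pad.
Only numpy, scipy, OpenCV 4.12 (cv2) and the standard library are available. Lean on these libraries where they do the work, as an engineer would, in place of code of your own. Each camera call takes 0.05 s, during which the arm holds its last target. There are 200 camera calls.

## Working session

There is one attempt and no reset: what is moved stays moved. The work goes in short steps, Python scripts to look and compute and a tool call to move; the robot and the scene stay as the last step left them, time stands still between calls to the robot, and variables do not carry over. Pictures are saved under pics/ and viewed, at most 10 in all, crops included, and the job is handed in when it is done.

Besides the shell and the picture viewer there is one more tool, called after "Request:" as a command line: name --argument value ..., lists and objects as JSON in quotes. apply_moves: Moves the arm, as the interface text tells. Its arguments: {"type":"object","properties":{"motion":{"type":"string"},"fingers":{"type":"number"}},"required":["motion"]}

```bash
mkdir -p pics; ls
cat > h.py <<'E'
import numpy as np, cv2
from plant import bot
from scipy.spatial.transform import Rotation as R
def pts(c,mask):
    v,u=np.nonzero(mask&(c["range_z"]>0)); z=c["range_z"][v,u]
    P=np.c_[(u-c["cx"])/c["fx"]*z,(v-c["cy"])/c["fy"]*z,z]
    T=c["world_from_camera"]; return P@T[:3,:3].T+T[:3,3]
E
python3 - <<'E'
from h import *
o=bot.get_obs(); print(o)
ims=[]
for n in("scene","side"):
    c=bot.capture(n); ims.append(c["img"].copy()); cv2.imwrite(f"pics/{n}0.png",c["img"])
    np.savez(f"{n}0.npz",**{k:c[k] for k in("img","range_z","fx","fy","cx","cy","world_from_camera")})
    for t in("strip","clamp","stop","collar","knob","knob_mark","strip_end","mouth","mouse","glue_stick","clip_box"):
        for r in bot.cut_out(c,t)[:1]:
            P=pts(c,r["pixels"].astype(bool))
            if len(P)==0: print(n,t,r["p"],r["point"],"nopts");continue
            print(n,t,round(r["p"],2),np.round(r["point"]),len(P),"med",np.median(P,0).round(),"lo",np.percentile(P,3,axis=0).round(),"hi",np.percentile(P,97,axis=0).round())
            if t in("strip","knob","collar"): 
                zt={"strip":(36,45),"knob":(122,135),"collar":(85,95)}[t]
                Q=P[(P[:,2]>zt[0])&(P[:,2]<zt[1])]
                if len(Q)>10: print("   top rect",cv2.minAreaRect(Q[:,:2].astype(np.float32)),len(Q), Q[:,2].mean())
E
```

```text
pics
{'time': 0.0, 'joint_positions': array([ 1.18099648e+00,  3.42706572e-01,  1.52502939e+00, -1.51112441e-05,
        1.27537992e+00, -1.45990786e-01]), 'dq': array([ 6.96231084e-04,  3.69253538e-04,  1.21398832e-03,  8.22847469e-05,
       -4.89779569e-04, -1.51048435e-03]), 'tau': array([ 2.26739146e-03, -4.31240058e+01, -2.44221085e+01,  7.18840118e-02,
        5.58195356e-02, -1.22707065e-04]), 'tool_pos': array([126.55684417, 509.09718283, 226.04902377]), 'tcp_rot': array([-3.14008353e+00, -2.07291057e-04,  2.89778785e+00]), 'contact_force': array([0.31025457, 0.00257537, 0.43320493]), 'moment': array([-0.0053618 , -0.00253085, -0.00999506]), 'finger_force': 0.0, 'grip_width': 92.04132549693485}
scene strip 0.93 [359. 286.] 3372 med [ 478. -134.   35.] lo [ 383. -180.    6.] hi [608. -88.  44.]
   top rect ((503.8919982910156, -131.227783203125), (51.413734436035156, 243.96621704101562), 74.67633819580078) 1598 41.1909029238772
scene clamp 0.56 [322. 208.] 1594 med [647. 112.  61.] lo [610.  78.   5.] hi [697. 167. 130.]
scene collar 0.63 [315. 184.] 414 med [650. 120. 110.] 
[... 1674 characters left out ...]
640625, 133.8248291015625), (36.01327896118164, 39.011661529541016), 26.115039825439453) 143 128.4063481248443
side knob_mark 0.75 [301. 202.] 336 med [659. 144. 122.] lo [644. 115.  96.] hi [681. 153. 131.]
side strip_end 0.68 [392. 198.] 1660 med [ 491. -111.   30.] lo [ 388. -174.    0.] hi [613. -77.  43.]
side mouth 0.66 [302. 228.] 2104 med [652. 166.  52.] lo [611.  87.   1.] hi [698. 187. 129.]
side mouse 0.67 [249. 300.] 827 med [654. 391.  26.] lo [625. 360.   4.] hi [685. 406.  35.]
side glue_stick 0.5 [296. 176.] 248 med [777. -82.  50.] lo [ 768. -189.    3.] hi [849. -77.  92.]
side clip_box 0.52 [331. 189.] 307 med [ 687. -133.   11.] lo [ 659. -166.   -0.] hi [714. -91.  22.]
```

View pics/scene0.png

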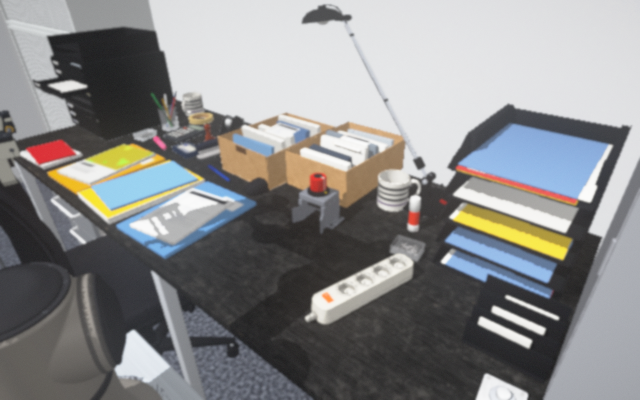

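View pics/side0.png

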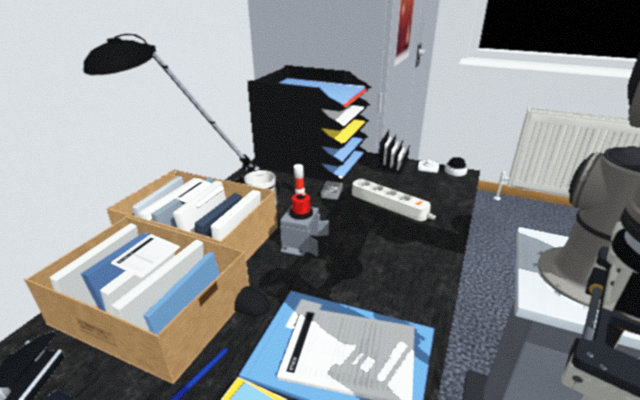

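The scene view shows the strip at about (360,288), switch at the near-left end (328,297) and plain end at (405,260), near the clip box. The bracket is at (318,205). In the side view its mouth faces right (325,230), towards the robot.

Run:
```python
from h import *
c=bot.capture("wrist"); print(np.round(c["mount"],3).tolist(),c["fx"],c["cx"],c["cy"])
A=[]
for n in("scene","side"):
    d=dict(np.load(n+"0.npz")); P=pts(d,np.ones((400,640),bool))
    P=P[(abs(P[:,0]-660)<110)&(abs(P[:,1]-131)<75)&(P[:,2]>-5)]
    for lo,hi in((10,40),(78,84.5)):
        Q=P[(P[:,2]>lo)&(P[:,2]<hi)]; print(n,lo,len(Q),cv2.minAreaRect(Q[:,:2].astype(np.float32)),Q.min(0).round(),Q.max(0).round())
    A.append(P)
P=np.vstack(A); im=np.zeros((450,660,3),np.uint8)+255
for (x,y,z) in P:
    if z>8: cv2.circle(im,(int((x-550)*3),int((206-y)*3)),2,tuple(int(v) for v in cv2.applyColorMap(np.uint8([[min(255,z*1.9)]]),cv2.COLORMAP_JET)[0,0]),-1)
cv2.imwrite("pics/top.png",im)
```

```text
[[0.0, -0.953, -0.304, 84.173], [1.0, 0.0, 0.0, -0.043], [-0.0, -0.304, 0.953, -157.401], [0.0, 0.0, 0.0, 1.0]] 315.4786169586186 325.24518124563826 201.27984771188883
scene 10 476 ((685.2869262695312, 131.28286743164062), (160.52012634277344, 101.6715087890625), 5.6171159744262695) [601.  76.  10.] [769. 174.  40.]
scene 78 263 ((692.5482788085938, 137.77346801757812), (135.96826171875, 94.51698303222656), 10.038601875305176) [628.  86.  78.] [767. 196.  84.]
side 10 730 ((682.08984375, 142.0670623779297), (160.1339569091797, 100.21992492675781), 10.101393699645996) [603.  79.  10.] [754. 205.  40.]
side 78 301 ((694.6398315429688, 146.098388671875), (133.17105102539062, 96.84281158447266), 10.319173812866211) [630.  89.  78.] [753. 205.  84.]
```

View pics/top.png

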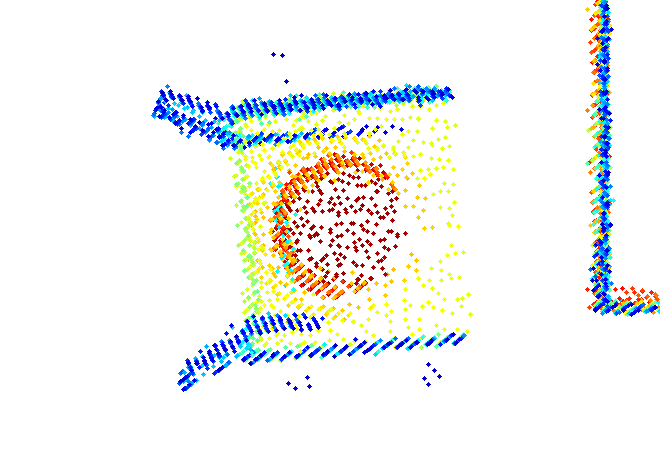

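The top plot shows the bracket from above: mouth towards -x, yaw about +4.5°, knob axis near (663,132). A file box stands behind it at x≈750. I'll look with the wrist camera on the way to the strip.

```bash
cat >> h.py <<'E'
def to(x,y,z,yawdeg=None):
    o=bot.get_obs(); Rm=R.from_euler("xyz",o["tcp_rot"]).as_matrix()
    d=Rm.T@(np.array([x,y,z])-o["tool_pos"]); 
    dy=0 if yawdeg is None else -((yawdeg-np.degrees(o["tcp_rot"][2])+90)%180-90)
    print("t",round(o["time"],2),"pos",o["tool_pos"].round(1),"yaw",np.degrees(o["tcp_rot"]).round(1),"F",o["contact_force"].round(1),"w",round(o["grip_width"],1),"| shift mm",d.round(1),"turn",round(dy,1),"rows>=",round(np.linalg.norm(d)/62.5,1))
def wrist():
    o=bot.get_obs(); c=bot.capture("wrist"); T=np.eye(4); T[:3,:3]=R.from_euler("xyz",o["tcp_rot"]).as_matrix(); T[:3,3]=o["tool_pos"]
    c["world_from_camera"]=T@c["mount"]; return c
E
python3 -c "
from h import *
to(540,130,240,164.7)"
```

```text
t 1.25 pos [126.7 509.5 226.7] yaw [180.   0. 166.] F [-0.   0.8 -0.2] w 92.0 | shift mm [-492.7 -268.5  -13.3] turn 1.3 rows>= 9.0
```

Request:
apply_moves --motion "-0.046 -0.026 -0.001 0;-0.046 -0.026 -0.001 0;-0.046 -0.026 -0.001 0;-0.046 -0.026 -0.001 0;-0.046 -0.026 -0.001 0;-0.046 -0.026 -0.001 0;-0.046 -0.026 -0.001 0;-0.046 -0.026 -0.001 0" --fingers 1

```text
time: 2.25
tool_pos: [434.8, 217.5, 235.0]
tcp_rot: [3.141, 0.0, 2.898]
contact_force: [-0.0, 0.7, -0.1]
grip_width: 91.8
finger_force: 0.0
```

Request:
apply_moves --motion "-0.046 -0.026 -0.001 0;-0.046 -0.026 -0.001 0;-0.033 -0.008 0 1.3;0 0 0 0;0 0 0 0"

```text
time: 2.88
tool_pos: [539.8, 130.7, 236.5]
tcp_rot: [3.142, -0.001, 2.875]
contact_force: [0.0, 0.4, -0.7]
grip_width: 91.9
finger_force: 0.0
```

Run:
```python
from h import *
to(471,-121,120,164.7)
c=wrist(); cv2.imwrite("pics/w1.png",c["img"])
P=pts(c,np.ones((400,640),bool)); np.save("w1.npy",P)
M=P[(abs(P[:,0]-663)<90)&(abs(P[:,1]-132)<70)]
k=M[(M[:,2]>124)&(M[:,2]<136)]; print("knob top",len(k),cv2.minEnclosingCircle(k[:,:2].astype(np.float32)),k[:,2].mean())
f=M[(M[:,2]>30)&(M[:,2]<78)&(abs(M[:,1]-132)<28)&(M[:,0]<650)&(M[:,0]>615)]; print("bridge front",len(f),np.polyfit(f[:,1],f[:,0],1) if len(f)>5 else 0)
b=M[(M[:,2]>79)&(M[:,2]<85)]; print("bridge top",len(b),cv2.minAreaRect(b[:,:2].astype(np.float32)),b[:,2].mean())
l=M[(M[:,2]>10)&(M[:,2]<46)]; print("low",len(l),l.min(0),l.max(0))
for t in("knob","collar","knob_mark","clamp","mouth"):
    for r in bot.cut_out(c,t)[:1]: print(t,r["p"],r["point"])
```

```text
t 2.88 pos [539.8 130.7 236.5] yaw [ 1.800e+02 -1.000e-01  1.647e+02] F [ 0.   0.4 -0.7] w 91.9 | shift mm [   0.  -261.   116.5] turn 0.0 rows>= 4.6
knob top 390 ((666.8970947265625, 128.97520446777344), 19.94856834411621) 129.5953764305177
bridge front 265 [-1.04465638e-01  6.43488186e+02]
bridge top 1273 ((693.7588500976562, 139.10520935058594), (141.7377471923828, 91.42523193359375), 15.961071014404297) 81.2684754285892
low 782 [600.74839304  77.47092971  10.02120639] [750.67597833 186.23558933  45.97688775]
knob 0.98 [356.3, 317.6]
collar 0.8 [356.4, 281.4]
knob_mark 0.93 [357.6, 318.8]
clamp 0.79 [358.7, 264.8]
mouth 0.74 [358.2, 263.3]
```

View pics/w1.png

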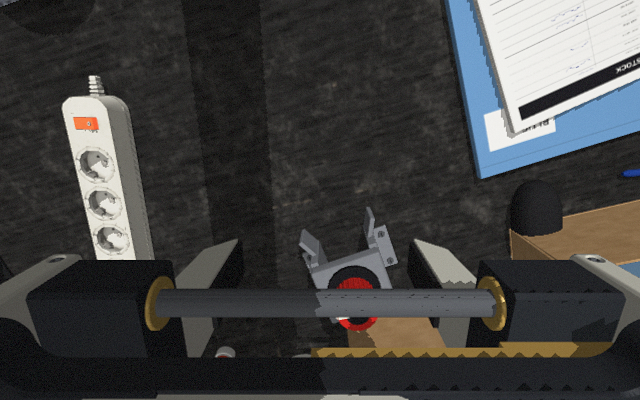

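The wrist view shows the strip at left, switch up at (85,124), nearly vertical in the image. The bracket is at (355,270) with its lips opening upwards, towards the robot. I'll refine the yaw and go to the strip.

Run:
```python
from h import *
P=[("w",np.load("w1.npy"))]
for n in("scene","side"):
    d=dict(np.load(n+"0.npz")); P.append((n,pts(d,np.ones((400,640),bool))))
a=np.radians(5); Rz=np.array([[np.cos(a),np.sin(a)],[-np.sin(a),np.cos(a)]])
for n,p in P:
    q=(p[:,:2]-[664.5,131])@Rz.T; z=p[:,2]
    for nm,m,ax in(("left outer",(z>5)&(z<75)&(q[:,1]>36)&(q[:,1]<50)&(q[:,0]>-22)&(q[:,0]<35),0),("left inner",(z>5)&(z<75)&(q[:,1]>26)&(q[:,1]<34)&(q[:,0]>-28)&(q[:,0]<15),0),("right inner",(z>5)&(z<75)&(q[:,1]<-26)&(q[:,1]>-35)&(q[:,0]>-28)&(q[:,0]<35),0),("right outer",(z>5)&(z<75)&(q[:,1]<-36)&(q[:,1]>-50)&(q[:,0]>-22)&(q[:,0]<35),0),("front",(z>60)&(z<80)&(abs(q[:,1])<28)&(q[:,0]<-22)&(q[:,0]>-42),1)):
        if m.sum()<15: continue
        f=np.polyfit(q[m,ax],q[m,1-ax],1); print(n,nm,m.sum(),f[1].round(1),"slope deg",np.degrees(f[0]).round(1))
    s=p[(z>37)&(z<44)&(p[:,1]<-60)&(p[:,1]>-200)&(p[:,0]>350)&(p[:,0]<640)]
    s=s[abs((s[:,0]-505)*.263+(s[:,1]+130)*.965)<30]
    print(n,"strip",len(s),cv2.minAreaRect(s[:,:2].astype(np.float32)))
```

```text
w left outer 64 46.6 slope deg 0.8
w right inner 65 -30.9 slope deg 0.3
w front 315 -34.3 slope deg -0.4
w strip 5233 ((479.79217529296875, -123.06604766845703), (50.91905975341797, 193.643798828125), 74.35675048828125)
scene left inner 109 30.6 slope deg -0.2
scene right outer 286 -41.7 slope deg 0.3
scene front 80 -32.7 slope deg 0.1
scene strip 1503 ((503.8919982910156, -131.227783203125), (51.413734436035156, 243.96621704101562), 74.67633819580078)
side left outer 513 41.3 slope deg 0.0
side right inner 74 -33.2 slope deg -6.3
side front 43 -31.2 slope deg -0.0
side strip 574 ((506.6766357421875, -128.4498291015625), (54.65443420410156, 245.45046997070312), 74.73596954345703)
```

Request:
apply_moves --motion "0 -0.05 0.01 0;0 -0.05 0.02 0;0 -0.05 0.02 0;0 -0.05 0.03 0;0 -0.05 0.03 0;0 -0.011 0.006 0;0 0 0 0;0 0 0 0"

```text
time: 4.18
tool_pos: [472.6, -120.4, 121.6]
tcp_rot: [3.141, 0.002, 2.876]
contact_force: [0.7, -0.0, 0.1]
grip_width: 92.2
finger_force: 0.0
```

Request:
apply_moves --motion "0 0 0.04 0;0 0 0.035 0;0 0 0.025 0;0 0 0.012 0;0 0 0.004 0;0 0 0 0"

```text
time: 4.92
tool_pos: [472.4, -121.3, 5.4]
tcp_rot: [-3.142, 0.001, 2.876]
contact_force: [0.0, -0.2, -0.2]
grip_width: 91.5
finger_force: 0.0
```

Request:
apply_moves --motion "0 0 0 0;0 0 0 0;0 0 0 0;0 0 0 0;0 0 0 0;0 0 0 0" --fingers -1

```text
time: 5.68
tool_pos: [471.7, -121.4, 4.8]
tcp_rot: [3.141, 0.0, 2.875]
contact_force: [-1.0, -0.1, 1.8]
grip_width: 53.8
finger_force: 30.0
```

Request:
apply_moves --motion "0 0 -0.005 0;0 0 -0.01 0;0.02 0.02 0 0;0.025 0.04 0 0;0.025 0.045 0 0;0.02 0.045 0 0;0.01 0.035 0 0;0.005 0.026 0 0"

```text
time: 6.68
tool_pos: [425.7, 111.5, 20.3]
tcp_rot: [3.141, 0.0, 2.877]
contact_force: [1.0, -0.3, -3.8]
grip_width: 53.6
finger_force: 30.0
```

Request:
apply_moves --motion "0 0 0 -5.1;0 0 0 -5.1;0 0 0 -5.1;0 0 0 -5.1;0 0 0 0;0 0 0 0"

```text
time: 7.42
tool_pos: [426.1, 109.9, 20.0]
tcp_rot: [3.142, 0.0, -3.054]
contact_force: [-0.0, -0.1, -2.2]
grip_width: 53.8
finger_force: 30.0
```

Run:
```python
from h import *
to(426,110,5,185.1)
for n in("scene","side","wrist"):
    c=wrist() if n=="wrist" else bot.capture(n)
    if n=="side":cv2.imwrite("pics/side1.png",cv2.resize(c["img"][130:290,200:480],None,fx=2.5,fy=2.5))
    m=np.zeros((400,640),bool)
    r=bot.cut_out(c,"strip"); print(n,[x["p"] for x in r])
    if r: m=r[0]["pixels"].astype(bool)
    s=pts(c,m); print("zmax",np.percentile(s[:,2],[50,90])); s=s[(s[:,2]>46)&(s[:,2]<60)]
    if len(s)>10: print(cv2.minAreaRect(s[:,:2].astype(np.float32)),len(s),"x",np.percentile(s[:,0],[1,99]))
    if n=="wrist": cv2.imwrite("pics/w2.png",c["img"])
```

```text
t 7.42 pos [426.1 109.9  20. ] yaw [ 180.    0. -175.] F [-0.  -0.1 -2.2] w 53.8 | shift mm [ 0.   0.1 15. ] turn -0.1 rows>= 0.2
scene [0.67]
zmax [50.24410877 58.04633117]
((460.4629211425781, 112.32012176513672), (246.6334991455078, 52.02125549316406), 4.96973991394043) 790 x [338.00914574 578.88077883]
side [0.64, 0.54]
zmax [43.70622623 56.5566797 ]
((461.27899169921875, 115.22172546386719), (244.05084228515625, 52.663604736328125), 3.784977912902832) 835 x [341.58940223 580.63719191]
wrist []Traceback (most recent call last):
  File "<stdin>", line 9, in <module>
    return _quantile_unchecked(
        a, q, axis, out, overwrite_input, method, keepdims, weights)
    return _ureduce(a,
                    func=_quantile_ureduce_func,
    ...<5 lines>...
                    overwrite_input=overwrite_input,
                    method=method)
    r = func(a, **kwargs)
    result = _quantile(arr,
                       quantiles=q,
    ...<2 lines>...
                       out=out,
                       weights=wgt)
    slices_having_nans = np.isnan(arr[-1, ...])
                                  ~~~^^^^^^^^^
IndexError: index -1 is out of bounds for axis 0 with size 0
```

View pics/side1.png

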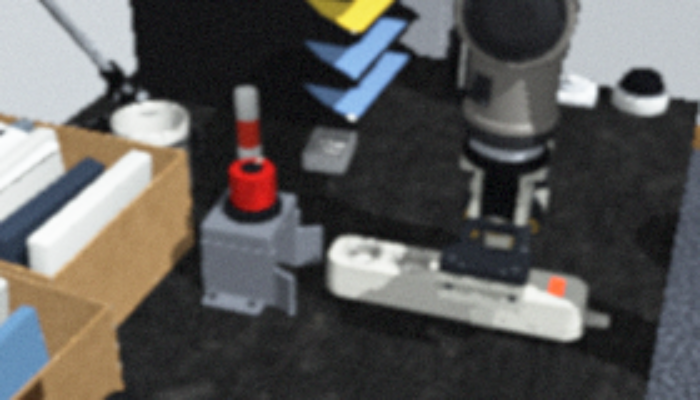

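The side crop shows the strip held level at about (455,285), its plain end at (335,265) in line with the mouth at (300,260). Next I lower it and insert it gently.

Request:
apply_moves --motion "0 0 0.009 0;0 0 0.005 0;-0.015 0 0 0;-0.02 0 0 0;-0.02 0 0 0;-0.015 0 0 0;-0.01 0 0 0;0 0 0 0"

```text
time: 8.72
tool_pos: [505.8, 117.0, 5.3]
tcp_rot: [3.142, -0.0, -3.052]
contact_force: [-0.2, -0.2, -3.1]
grip_width: 53.8
finger_force: 30.0
```

```bash
python3 -c "
from h import *
to(426+29.9+0,110,5.3,185.1); print(bot.get_obs()['moment'].round(2))"
```

```text
t 8.72 pos [505.8 117.    5.3] yaw [ 180.    -0.  -174.9] F [-0.2 -0.2 -3.1] w 53.8 | shift mm [50.4 -2.5  0. ] turn 0.0 rows>= 0.8
[0.08 0.17 0.01]
```

Request:
apply_moves --motion "-0.006 0 0 0;-0.006 0 0 0;-0.005 0 0 0;-0.003 0 0 0;-0.001 0 0 0;0 0 0 0"

```text
time: 9.48
tool_pos: [526.5, 118.9, 5.7]
tcp_rot: [3.142, -0.0, -3.052]
contact_force: [-0.8, 0.2, -2.0]
grip_width: 53.7
finger_force: 30.0
```

Request:
apply_moves --motion "-0.001 0 0 0;-0.001 0 0 0;-0.001 0 0 0;0 0 0 0"

```text
time: 9.98
tool_pos: [529.7, 119.2, 5.7]
tcp_rot: [3.142, 0.0, -3.052]
contact_force: [0.1, -0.7, -3.2]
grip_width: 53.8
finger_force: 30.0
```

Request:
apply_moves --motion "-0.001 0 0 0;-0.001 0 0 0;0 0 0 0"

```text
time: 10.35
tool_pos: [531.7, 119.3, 5.7]
tcp_rot: [3.142, 0.0, -3.052]
contact_force: [-0.4, 0.0, -2.9]
grip_width: 53.8
finger_force: 30.0
```

Request:
apply_moves --motion "-0.001 0 0 0;-0.001 0 0 0;0 0 0 0"

```text
time: 10.72
tool_pos: [533.6, 119.5, 5.7]
tcp_rot: [3.142, 0.0, -3.052]
contact_force: [-0.5, 0.2, -2.5]
grip_width: 53.6
finger_force: 30.0
```

Request:
apply_moves --motion "-0.001 0 0 0;-0.0005 0 0 0;0 0 0 0"

```text
time: 11.1
tool_pos: [534.8, 119.6, 5.6]
tcp_rot: [3.142, -0.001, -3.052]
contact_force: [-1.3, 0.0, -3.2]
grip_width: 53.9
finger_force: 30.0
```

Request:
apply_moves --motion "-0.001 0 0 0;-0.0005 0 0 0;0 0 0 0"

```text
time: 11.48
tool_pos: [534.8, 119.6, 5.2]
tcp_rot: [-3.142, -0.004, -3.052]
contact_force: [-6.6, -1.3, -2.8]
grip_width: 53.8
finger_force: 30.0
```

Request:
apply_moves --motion "-0.001 0 0 0;-0.0005 0 0 0;0 0 0 0"

```text
time: 11.85
tool_pos: [534.8, 119.6, 4.9]
tcp_rot: [-3.141, -0.007, -3.052]
contact_force: [-10.0, -1.9, -0.0]
grip_width: 53.7
finger_force: 30.0
```

Request:
apply_moves --motion "0.001 0 0.0003 0;0.0005 0 0 0;0 0 0 0"

```text
time: 12.22
tool_pos: [534.8, 119.6, 5.0]
tcp_rot: [-3.142, -0.004, -3.052]
contact_force: [-6.5, -2.3, -0.7]
grip_width: 53.7
finger_force: 30.0
```

Request:
apply_moves --motion "0 0 0 0;0 0 0 0;0 0 0 0;0 0 0 0" --fingers 1

```text
time: 12.72
tool_pos: [536.9, 119.8, 5.6]
tcp_rot: [3.141, 0.001, -3.052]
contact_force: [-0.2, 1.2, -0.7]
grip_width: 88.5
finger_force: 0.0
```

Request:
apply_moves --motion "0 0 -0.01 0;0 0 -0.03 0;0 0 -0.05 0;0 0 -0.06 0;0 0 -0.06 0;0 0 -0.03 0;0 0 0 0"

```text
time: 13.6
tool_pos: [537.7, 119.9, 248.9]
tcp_rot: [3.142, 0.007, -3.052]
contact_force: [-0.4, -0.9, -0.5]
grip_width: 91.9
finger_force: 0.0
```

Run:
```python
from h import *
to(664,131,240,185.1); print(bot.get_obs()["joint_positions"].round(3))
c=wrist(); cv2.imwrite("pics/w3.png",c["img"])
P=pts(c,np.ones((400,640),bool))
s=P[(P[:,2]>37)&(P[:,2]<44)&(P[:,0]<640)&(abs(P[:,1]-115)<60)]
a=np.radians(5.1); q=(s[:,:2]-[664,131])@np.array([[np.cos(a),-np.sin(a)],[np.sin(a),np.cos(a)]])
q=q[(abs(q[:,1])<32)&(q[:,0]<-62)]; print("strip in clamp frame",cv2.minAreaRect(q.astype(np.float32)),q.min(0),q.max(0))
for n in("scene","side"):
    c=bot.capture(n); P=pts(c,np.ones((400,640),bool)); k=P[(abs(P[:,0]-664)<35)&(abs(P[:,1]-131)<35)&(P[:,2]>124)&(P[:,2]<136)]
    print("knob",cv2.minEnclosingCircle(k[:,:2].astype(np.float32)))
    h=P[(P[:,0]>700)&(P[:,0]<850)&(abs(P[:,1]-131)<120)]; print("box height",np.percentile(h[:,2],[50,90,99,100]))
```

```text
t 13.6 pos [537.7 119.9 248.9] yaw [ 180.     0.4 -174.9] F [-0.4 -0.9 -0.5] w 91.9 | shift mm [-126.8   -0.2    9.7] turn 0.0 rows>= 2.0
[ 0.08   0.37   1.42   0.     1.345 -1.58 ]
strip in clamp frame ((-140.20384216308594, 0.8421306610107422), (48.5893669128418, 156.4883270263672), 89.61685180664062) [-218.38234171  -23.54942484] [-62.12018286  25.38661283]
knob ((662.7880249023438, 128.904296875), 22.348655700683594)
box height [ 62.87272229 113.47286165 117.42935727 119.69058718]
knob ((664.378662109375, 132.28477478027344), 21.9472713470459)
box height [ 80.21499958 114.16847391 116.78596285 118.66457717]
```

View pics/w3.png

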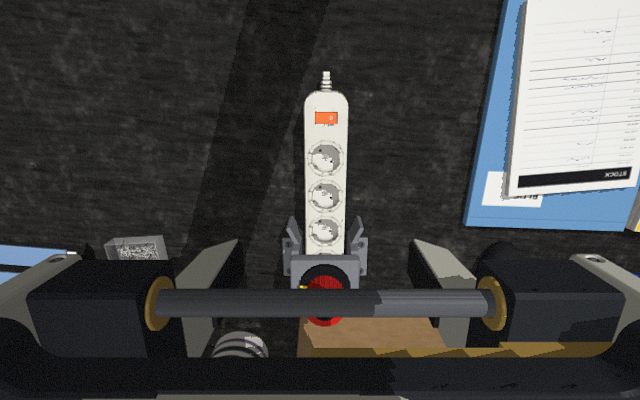

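The wrist view shows the strip in the bracket: switch end at (326,118), foot and bridge at (325,265). The rear top edge is at -218 mm in the bracket frame, against an expected -219 when home. The knob is next, with the wrist pre-wound counter-clockwise.

Request:
apply_moves --motion "-0.04 0 0 0;-0.05 0 0 0;-0.037 0 0 -10;0 0 0 -10;0 0 0 -10;0 0 0 -10;0 0 0 -10;0 0 0 -10"

```text
time: 14.75
tool_pos: [662.4, 131.0, 243.1]
tcp_rot: [3.138, -0.002, -1.999]
contact_force: [0.1, -0.1, 0.1]
grip_width: 91.8
finger_force: 0.0
```

Request:
apply_moves --motion "0 0 0 -10;0 0 0 -10;0 0 0 0;0 0 0 0"

```text
time: 15.25
tool_pos: [662.7, 131.1, 244.3]
tcp_rot: [3.14, -0.0, -1.659]
contact_force: [0.8, -0.0, -0.4]
grip_width: 91.6
finger_force: 0.0
```

```bash
python3 -c "
from h import *
to(664.5,130.8,98); o=bot.get_obs(); print(o['joint_positions'].round(2),o['moment'].round(3))"
```

```text
t 15.25 pos [662.7 131.1 244.3] yaw [179.9  -0.  -95.1] F [ 0.8 -0.  -0.4] w 91.6 | shift mm [ 1.000e-01 -2.000e+00  1.463e+02] turn 0 rows>= 2.3
[ 0.08  0.62  1.01  0.    1.51 -2.97] [ 0.07   0.083 -0.006]
```

Request:
apply_moves --motion "0 -0.002 0.03 0;0 0 0.04 0;0 0 0.04 0;0 0 0.025 0;0 0 0.011 0;0 0 0 0;0 0 0 0"

```text
time: 16.12
tool_pos: [665.8, 131.0, 100.8]
tcp_rot: [-3.139, 0.0, -1.656]
contact_force: [0.2, 0.7, 0.2]
grip_width: 91.6
finger_force: 0.0
```

Request:
apply_moves --motion "0 0 0 0;0 0 0 0;0 0 0 0;0 0 0 0;0 0 0 0;0 0 0 0;0 0 0 0" --fingers -1

```text
time: 17.0
tool_pos: [663.3, 131.1, 99.3]
tcp_rot: [3.138, -0.0, -1.656]
contact_force: [-5.7, 0.6, 3.6]
grip_width: 41.5
finger_force: 30.0
```

```bash
python3 -c "
from h import *
to(664.5,130.8,98); o=bot.get_obs(); print(o['moment'].round(3))
c=bot.capture('side'); cv2.imwrite('pics/side2.png',cv2.resize(c['img'][140:290,200:460],None,fx=2.5,fy=2.5))"
```

```text
t 17.0 pos [663.3 131.1  99.3] yaw [179.8  -0.  -94.9] F [-5.7  0.6  3.6] w 41.5 | shift mm [ 0.2 -1.2  1.3] turn 0 rows>= 0.0
[ 0.095  1.239 -0.028]
```

Request:
apply_moves --motion "0 0.002 0 5;0 0 0 5;0 0 0 5;0 0 0 5;0 0 0 0"

```text
time: 17.68
tool_pos: [663.4, 131.1, 99.4]
tcp_rot: [-3.141, 0.0, -2.004]
contact_force: [2.0, -0.2, -0.8]
grip_width: 41.5
finger_force: 30.0
```

```bash
cat > s.py <<'E'
from h import *
o=bot.get_obs(); print(round(o["time"],2),o["tool_pos"].round(1),"yaw",np.degrees(o["tcp_rot"]).round(1),"F",o["contact_force"].round(1),"M",o["moment"].round(3),"w",round(o["grip_width"],1),"q6",o["joint_positions"][5].round(3))
E
python3 s.py
```

```text
17.68 [663.4 131.1  99.4] yaw [-180.     0.  -114.8] F [ 2.  -0.2 -0.8] M [ 0.002 -0.236 -0.203] w 41.5 q6 -2.626
```

Request:
apply_moves --motion "0 0 0 5;0 0 0 5;0 0 0 5;0 0 0 5;0 0 0 0"

```text
time: 18.3
tool_pos: [663.6, 130.9, 99.4]
tcp_rot: [-3.141, 0.001, -2.352]
contact_force: [3.9, -2.2, -2.3]
grip_width: 41.6
finger_force: 30.0
```

```bash
python3 s.py
```

```text
18.3 [663.6 130.9  99.4] yaw [-1.799e+02  1.000e-01 -1.348e+02] F [ 3.9 -2.2 -2.3] M [-0.138 -0.58  -0.216] w 41.6 q6 -2.279
```

Request:
apply_moves --motion "0 0 0 5;0 0 0 5;0 0 0 5;0 0 0 5;0 0 0 0"

```text
time: 18.92
tool_pos: [663.8, 130.7, 99.5]
tcp_rot: [-3.141, 0.001, -2.7]
contact_force: [4.4, -1.7, -2.6]
grip_width: 41.5
finger_force: 30.0
```

```bash
python3 s.py
```

```text
18.93 [663.8 130.7  99.5] yaw [-1.799e+02  1.000e-01 -1.547e+02] F [ 4.4 -1.7 -2.6] M [-0.367 -0.868 -0.2  ] w 41.5 q6 -1.93
```

Request:
apply_moves --motion "0 0 0 5;0 0 0 5;0 0 0 5;0 0 0 5;0 0 0 0"

```text
time: 19.55
tool_pos: [663.9, 130.4, 99.4]
tcp_rot: [-3.141, 0.002, -3.049]
contact_force: [5.3, -3.0, -2.9]
grip_width: 41.1
finger_force: 30.0
```

```bash
python3 s.py
```

```text
19.55 [663.9 130.4  99.4] yaw [-1.799e+02  1.000e-01 -1.747e+02] F [ 5.3 -3.  -2.9] M [-0.473 -0.846 -0.203] w 41.1 q6 -1.581
```

Request:
apply_moves --motion "0 0 0 5;0 0 0 5;0 0 0 5;0 0 0 5;0 0 0 0"

```text
time: 20.18
tool_pos: [663.8, 130.1, 99.4]
tcp_rot: [-3.141, 0.002, 2.885]
contact_force: [5.6, -3.4, -1.5]
grip_width: 41.8
finger_force: 30.0
```

```bash
python3 s.py
```

```text
20.18 [663.8 130.1  99.4] yaw [-1.800e+02  1.000e-01  1.653e+02] F [ 5.6 -3.4 -1.5] M [-0.658 -0.859 -0.18 ] w 41.8 q6 -1.232
```

Request:
apply_moves --motion "0 0 0 5;0 0 0 5;0 0 0 5;0 0 0 5;0 0 0 0"

```text
time: 20.8
tool_pos: [663.7, 129.9, 99.4]
tcp_rot: [-3.141, 0.002, 2.536]
contact_force: [3.8, -4.6, -3.3]
grip_width: 41.4
finger_force: 30.0
```

```bash
python3 s.py
```

```text
20.8 [663.7 129.9  99.4] yaw [-1.800e+02  1.000e-01  1.453e+02] F [ 3.8 -4.6 -3.3] M [-0.899 -0.778  0.087] w 41.4 q6 -0.884
```

Run:
```python
import s
from h import *
c=bot.capture("scene"); cv2.imwrite("pics/sc3.png",cv2.resize(c["img"][130:250,250:400],None,fx=5,fy=5,interpolation=cv2.INTER_CUBIC)); 
c=bot.capture("side"); print(bot.get_obs()["moment"])
```

```text
20.8 [663.7 129.9  99.4] yaw [-1.800e+02  1.000e-01  1.453e+02] F [ 3.8 -4.6 -3.3] M [-0.899 -0.778  0.087] w 41.4 q6 -0.884
[-0.8331851  -0.79324776  0.10627519]
```

View pics/sc3.png

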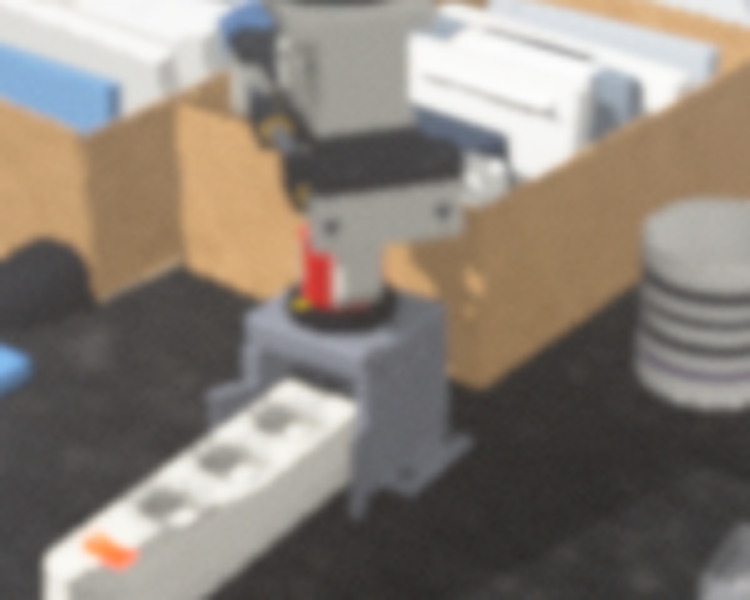

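The scene crop shows the collar's yellow line at (300,303), so the collar has followed the knob. The strip is still in the bracket.

The moment was read after a rest row, when friction can reverse its sign. From here I read it while still moving.

Request:
apply_moves --motion "0 0 0 5;0 0 0 5"

```text
time: 21.15
tool_pos: [663.7, 129.7, 99.4]
tcp_rot: [-3.141, 0.002, 2.36]
contact_force: [5.4, -5.3, -2.5]
grip_width: 41.5
finger_force: 30.0
```

```bash
python3 s.py
```

```text
21.15 [663.7 129.7  99.4] yaw [-1.800e+02  1.000e-01  1.352e+02] F [ 5.4 -5.3 -2.5] M [-0.907 -0.755  0.498] w 41.5 q6 -0.708
```

Request:
apply_moves --motion "0 0 0 5;0 0 0 5"

```text
time: 21.4
tool_pos: [663.6, 129.6, 99.4]
tcp_rot: [-3.141, 0.002, 2.186]
contact_force: [4.0, -5.1, -1.3]
grip_width: 41.1
finger_force: 30.0
```

```bash
python3 s.py
```

```text
21.4 [663.6 129.6  99.4] yaw [-1.800e+02  1.000e-01  1.252e+02] F [ 4.  -5.1 -1.3] M [-0.949 -0.654  0.508] w 41.1 q6 -0.533
```

Request:
apply_moves --motion "0 0 0 5;0 0 0 5;0 0 0 5;0 0 0 5"

```text
time: 21.9
tool_pos: [663.3, 129.5, 99.4]
tcp_rot: [-3.141, 0.002, 1.837]
contact_force: [3.1, -6.7, -1.8]
grip_width: 41.2
finger_force: 30.0
```

```bash
python3 s.py
```

```text
21.9 [663.3 129.5  99.4] yaw [-1.800e+02  1.000e-01  1.052e+02] F [ 3.1 -6.7 -1.8] M [-1.132 -0.483  0.478] w 41.2 q6 -0.184
```

Request:
apply_moves --motion "0 0 0 0;0 0 0 0;0 0 0 0;0 0 0 0" --fingers 1

```text
time: 22.4
tool_pos: [662.9, 131.4, 99.4]
tcp_rot: [-3.141, -0.0, 1.836]
contact_force: [-0.5, 0.1, -0.2]
grip_width: 76.8
finger_force: 0.0
```

Request:
apply_moves --motion "0 0 -0.01 0;0 0 -0.03 0;0 0 -0.05 0;0 0 -0.06 0;0 0 -0.05 0;0 0 0 0"

```text
time: 23.15
tool_pos: [664.5, 131.3, 305.9]
tcp_rot: [3.131, 0.002, 1.835]
contact_force: [1.0, 0.2, -0.1]
grip_width: 91.7
finger_force: 0.0
```

```bash
python3 s.py
```

```text
23.15 [664.5 131.3 305.9] yaw [1.794e+02 1.000e-01 1.052e+02] F [ 1.   0.2 -0.1] M [-0.1    0.022 -0.011] w 91.7 q6 -0.182
```

Request:
apply_moves --motion "-0.045 0 0 0;-0.045 0 0 0;0 0 0 0;0 0 0 0"

```text
time: 23.65
tool_pos: [686.2, 44.5, 298.8]
tcp_rot: [-3.141, -0.001, 1.835]
contact_force: [-0.3, 0.0, -0.4]
grip_width: 92.0
finger_force: 0.0
```

Run:
```python
from h import *
c=wrist(); T=np.linalg.inv(c["world_from_camera"])
def pj(p): q=T[:3,:3]@np.array(p,float)+T[:3,3]; return np.array([c["fx"]*q[0]/q[2]+c["cx"],c["fy"]*q[1]/q[2]+c["cy"]])
u=pj([664,131,130]); u2=pj([664,131,91]); print(u,u2)
x,y=u.astype(int); cr=c["img"][max(0,y-70):y+70,max(0,x-90):x+90]; cv2.imwrite("pics/w4.png",cv2.resize(cr,None,fx=4.2,fy=4.2,interpolation=cv2.INTER_CUBIC)); print(cr.shape)
im=c["img"].astype(int); v,w=np.mgrid[:400,:640]
P=c["world_from_camera"]; 
def world(px,z):
    d=P[:3,:3]@np.array([(px[0]-c["cx"])/c["fx"],(px[1]-c["cy"])/c["fy"],1]); return P[:3,3]+d*(z-P[2,3])/d[2]
B,G,Rr=im[...,0],im[...,1],im[...,2]
near=np.hypot(w-u[0],v-u[1])<50
# knob centre from red
red=near&(Rr>110)&(G<70)&(B<70); print("red",red.sum())
for nm,m,z in(("white",near&(B>120)&(G>120)&(Rr>120)&(np.hypot(w-u[0],v-u[1])<28),130),("yellow",near&(Rr>110)&(G>85)&(B<70),91)):
    n,l,st,ce=cv2.connectedComponentsWithStats(m.astype(np.uint8))
    for i in range(1,n):
        if st[i,4]>=4: W=world(ce[i],z); print(nm,st[i,4],ce[i].round(1),W.round(1),"r",np.hypot(*(W[:2]-[664,131])).round(1),"ang",np.degrees(np.arctan2(W[1]-131,W[0]-664)).round(1))
```

```text
[327.77388645  94.4517577 ] [327.55632269  95.12820364]
(140, 180, 3)
red 997
white 54 [322.6  77.8] [655.1 144.4 130. ] r 16.1 ang 123.5
white 26 [347.7  76.7] [678.3 151.7 130. ] r 25.1 ang 55.3
yellow 15 [306.1  79.8] [637.5 140.1  91. ] r 28.0 ang 161.0
```

View pics/w4.png

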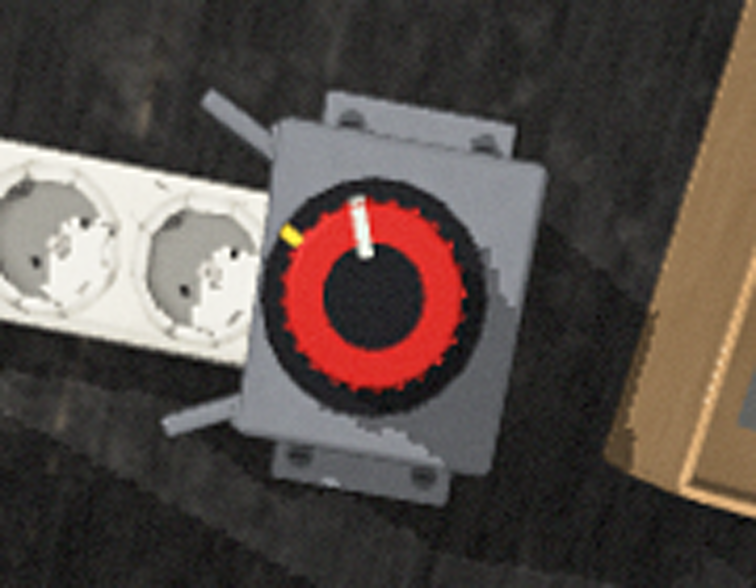

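The crop shows the white line at (358,200) about 40–45° clockwise past the yellow line at (291,236), which is inside the 20–90° window. I'll check that the strip is still home, then hand in.

Run:
```python
from h import *
a=np.radians(5.1)
for n in("scene","side"):
    c=bot.capture(n); P=pts(c,np.ones((400,640),bool))
    s=P[(P[:,2]>37)&(P[:,2]<44)]; q=(s[:,:2]-[664,131])@np.array([[np.cos(a),-np.sin(a)],[np.sin(a),np.cos(a)]])
    q=q[(abs(q[:,1])<32)&(q[:,0]<-62)&(q[:,0]>-260)]; print(n,cv2.minAreaRect(q.astype(np.float32)),q.min(0))
    for t in("mouse","glue_stick","clip_box"):
        for r in bot.cut_out(c,t)[:1]: print(t,np.median(pts(c,r["pixels"].astype(bool)),0).round())
print(bot.close_job())
```

```text
scene ((-140.37319946289062, -0.33809852600097656), (51.32195281982422, 156.17889404296875), 89.37271118164062) [-218.53146123  -26.74560463]
mouse [652. 362.  23.]
glue_stick [769. -98.  56.]
clip_box [ 685. -131.   11.]
side ((-139.27212524414062, 3.006010055541992), (54.020668029785156, 153.2711639404297), 89.5601806640625) [-215.90582158  -24.59179907]
mouse [653. 391.  26.]
glue_stick [776. -83.  51.]
clip_box [ 686. -131.   11.]
the job is handed in; nothing more can be done
None
```

The job is handed in: the strip sits home against the stop (about 10 N at the last reading) and is clamped, the knob's white line is about 40° clockwise past the yellow line, the arm has let go, and the mouse, glue stick and clip box are where they were.

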